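Couple the test gauge to the bench air outlet

TASK

Get the bench air outlet ready for a pressure check: its coupler has been left sprung shut while empty, so first draw the coupler's sleeve fully back, down towards the worktop, until it stays back by itself, and let go of it. Then take the dial gauge out of the wooden block and push its plug gently but fully home into the coupler until the sleeve springs forward over it and locks, with the dial facing the front edge of the worktop, and let go. Do not force the plug, and leave the blow nozzle in its hole and the grey cast where it lies.

Things in the scene. Friction and masses are not known exactly. Their poses are not given: they have to be found in the camera images.
- coupler: Bench air outlet: foot 76 mm across, aluminium pillar, brass nut, threaded riser and an upright steel quick coupler, mouth up, all on one vertical axis. Fixed. Origin: centre of the foot's underside, on the worktop; z up, x away from the robot. The riser is set by hand: all above the nut stands up to 8 mm above or below the nominal heights told for sleeve_nominal and mouth_nominal.
- sleeve_nominal (a point): On the coupler's axis, 90 mm above the worktop: nominal height (true one within 8 mm) of the top of the sleeve's pull flange while the sleeve is forward. Flange 51 mm across, 5.5 mm thick, at the sleeve's lower end; above it the knurled barrel, 40 mm across, 26 mm long. Below the sleeve: a 35 mm neck, and a brass hex 39 mm across whose top is 28 mm below this point.
- mouth_nominal (a point): On the coupler's axis, 118 mm above the worktop: nominal height (true one within 8 mm) of the rim of the mouth, 32 mm across outside. Bore 18 mm, flared to about 21 mm at the rim: 1 mm of play on each side of the plug. Sleeve forward: three locking balls 13 mm below the rim stop a plug 19 mm short of home. Fully home the plug's collar meets the rim, a hard stop; locked, up to 1 mm above it.
- sleeve (a joint): Draw of the sleeve in m, positive down: 0 fully forward (at the start, and when a plug is locked in), 0.009 at its back stop. Drawing it takes 4 to 5 N at first, 8 N at the stop. Beyond 0.006 a spring cuff jumps up inside and holds the balls out: let go, the sleeve then stays at about 0.006 by itself until a plug is pushed home.
- gauge: Dial gauge with plug, 0.15 to 0.31 kg, upright in one of the block's holes. Origin: on the plug's axis, underside of its collar; z up; the dial looks to its -x. Plug going in, sleeve back: meets the cuff 21 mm short of home; pushing that down takes 3 N, rising to 8 N; only in the last 1 to 2 mm the sleeve snaps forward and locks. Let go sooner, it is pushed out again.
- gauge_center (a point): Centre of the gauge's round case, 50 mm above the collar's underside; axes as the gauge. Case 66 mm across, 30 mm thick along x, flat front and back to grip across; its top is 33 mm above. Below the case: brass hex 25 mm across, collar 26 mm across and 5 mm thick, then the steel plug, 16 mm across, 30 mm long, tip bevelled 2 mm, locking groove 9 to 17 mm below the collar.
- gauge_dial (a point): Middle of the dial's front, 15 mm from gauge_center along the gauge's -x.
- park_block: Hardwood block fixed on the worktop, 66 x 124 x 40 mm; origin at the centre of its underside. Two upright holes, 20 mm across, 34 mm deep, 32 mm either side of the origin along its y. Both plugs hang in them with 1 to 2 mm of play. Keep clear, left of it, of a wall pier (x over 0.44, y over 0.34), and right of the coupler of the trimmer's table (x over 0.39, y under -0.07, up to 0.19 high).
- nozzle: Blow-off nozzle: the same plug, collar and hex under a slim aluminium spout, parked in the block's other hole; origin on its axis at the underside of its collar, its top 68 mm above that. Leave it there.
- cast_grey: Blue-grey plaster cast of a jaw, 56 x 68 x 26 mm, lying on the worktop; origin at the centre of its underside. Leave it.
Things that resemble listed ones, but are neither listed nor needed, are in the scene too. Leave any blue look-alike of the gauge alone.

How it is judged:
By the outcome, as a careful person would: the job done as asked, in the order asked, and still so for the second after the job is handed in, with the robot touching nothing.
It also fails if it takes over 50 s, if anything falls off the work surface, if the arm or the gripper's body presses on something with over 40 N, if the wrist force passes 120 N, or if a joint passes its speed limit or range.

ROBOT

A 7-joint arm with a two-finger parallel gripper is mounted at the origin on a cart in front of the work surface, level with it; the furniture and walls round the work are solid. World frame = base frame: x ahead of the robot, y to its left, z up, the work surface at z = 0. Lengths are in m, angles in rad, forces in N, time in s.
With the tool pointing down it reaches from about 0.4 to 0.85 m from the base axis. Payload 10.4 kg.
Tool frame: the origin (TCP) lies midway between the tips of the shut fingers; the grasp point (between the pads) lies 19 mm behind it; z points along the fingers, y is the line along which they close (so a half turn about z gives the same grasp; the last joint's range is limited). The gripper opens to 87 mm and grips with 3 to 60 N. Pads are 19 mm wide; open, the fingers measure 117 mm over their backs; the gripper's body (75 mm by 190 mm) begins 51 mm behind the grasp point.
Start: joints at [1.118, 0.332, -0.065, 1.46, 0.022, 1.35, -0.088], TCP at [0.26, -0.568, 0.223] pointing down, gripper open.
Joint ranges: [-2.6, 2.6], [-0.5, 2.12], [-1.47, 1.34], [0.16, 2.42], [-1.27, 4.41], [0.06, 2.06], [-2.6, 2.6]. Speed limits (rad/s): [2.22, 2.22, 2.79, 2.79, 3.14, 3.14, 3.14].

INTERFACE

Orientations are given as a unit quaternion [x, y, z, w].
In Python, from bench import r gives the robot as it stands.
- The arm moves only by the tool apply_moves, never from a script. Its argument "steps" is a list of rows, each a list of 7 numbers: the turn, a rotation vector about the tool's x, y, z in rad, then the shift along the tool's x, y, z in mm, then the opening, from -1 (shut) to 1 (fully open). In form: [[ax, ay, az, x, y, z, claw], ...]. A call has 1 to 20 rows; each row is the pose to reach, as a shift and turn from the pose commanded when the call began, along the tool's axes at that moment; what a row does not reach only later rows make up. A row lasts 1/12 s, in which the tool goes at most 41.7 mm and 7.16 degrees, less where a joint would pass 70% of its speed; a pose out of reach is approached as far as the arm can. A call with a gripper value outside its range is refused whole. The fingers move at their own pace and stop on an object; "force" is the grip in N (left out, the last holds). Time passes only in rows, so rows that repeat a pose let the fingers close. It gives the time, the measured TCP pose, the force, the opening and the grip force at its end, in the units of the state.
- r.read_state(): the state, without advancing time (a new reading comes with each control period).
- r.camera(name): name is "side" or "top" or "wrist"; returns a dict with "pixels" (384x512x3 uint8, red, green, blue), "z_map" (384x512 float32, m along the optical axis (not along the pixel's ray), 0 where there is no reading), "fovy" (degrees; the focal length in pixels is half the picture's height over the tangent of half this angle, whatever the lens; pixels are square), "cx", "cy" (the principal point, pixels), "position" and "orientation" of the camera in the world. Camera axes: x right, y down, z forward; pixel columns grow to the right and rows downward; lengths in m; the calibration is good to about 2 mm. A picture is of the moment at which its call begins.
- r.close_job(): hands the job in; it is judged then, once.
The state is a dict: "time": time; "joint_positions": joint angles; "joint_vel": joint speeds; "joint_torque": joint torques, N m; "ee_pos": TCP position; "eef_rot": TCP orientation; "ft_force": force on the tool from outside, world axes, zero at the start; "torque": the same for the moment, N m; "width": finger opening in m; "grip_force": force on a finger pad.
Only numpy, scipy, OpenCV 4.12 (cv2) and the standard library are available. Lean on these libraries where they do the work, as an engineer would, in place of code of your own. Each camera call takes 0.05 s, during which the arm holds its last target. There are 200 camera calls.

## Working session

There is one attempt and no reset: what is moved stays moved. The work goes in short steps, Python scripts to look and compute and a tool call to move; the robot and the scene stay as the last step left them, time stands still between calls to the robot, and variables do not carry over. Pictures are saved under pics/ and viewed, at most 10 in all, crops included, and the job is handed in when it is done.

Besides the shell and the picture viewer there is one more tool, called after "Request:" as name(argument=value, ...) on one line, values as JSON. apply_moves: Moves the arm, as the interface text tells. Its arguments: {"type":"object","properties":{"steps":{"type":"array","items":{"type":"array","items":{"type":"number"}}},"force":{"type":"number"}},"required":["steps"]}

```bash
mkdir -p pics; ls; cat > h.py <<'E'
import numpy as np, cv2
from scipy.spatial.transform import Rotation as R
from bench import r
def cloud(c):
    z=c["z_map"]; h,w=z.shape; f=h/2/np.tan(np.radians(c["fovy"])/2)
    v,u=np.mgrid[:h,:w]
    p=np.stack([(u-c["cx"])/f*z,(v-c["cy"])/f*z,z],-1)
    P=p@R.from_quat(c["orientation"]).as_matrix().T+np.array(c["position"])
    P[z==0]=np.nan
    return P
def save(n,im): cv2.imwrite(n,im[...,::-1])
E
python3 - <<'E'
from h import *
for n in ["top","side"]:
    c=r.camera(n); P=cloud(c); np.savez(n+".npz",P=P,im=c["pixels"]); print(n,c["position"],c["orientation"],c["fovy"],c["cx"],c["cy"])
    save(f"pics/{n}0.png",cv2.resize(c["pixels"],(800,600)))
s=r.read_state(); print(s)
E
```

```text
pics
top [0.32031219 0.03237497 0.92839492] [ 0.7056718  -0.70487318  0.05117213 -0.05062133] 54.032690060412655 257.6135302743473 189.1093322120985
side [0.25133862 0.78551458 0.48935005] [-0.08811765  0.84892628 -0.51733673  0.06262713] 55.3563176483118 256.85193054819905 192.8723047759661
{'time': 0.1, 'joint_positions': array([ 1.11840573,  0.33280142, -0.06471896,  1.4608594 ,  0.02157362,
        1.34989559, -0.08849509]), 'joint_vel': array([ 0.00070161, -0.00251634, -0.0006561 , -0.00332927, -0.00083652,
        0.00179344, -0.00049329]), 'joint_torque': array([ 1.49012361e-03, -6.24546647e+01,  2.49068864e-02, -3.90716493e+01,
       -6.13420852e-02,  3.65625112e-02,  1.22607912e-04]), 'ee_pos': array([ 0.26029564, -0.56783481,  0.22183708]), 'eef_rot': array([ 9.76994660e-01,  2.13262822e-01, -1.47880626e-04, -6.17397818e-04]), 'ft_force': array([-0.35928574, -0.09872709,  0.29934186]), 'torque': array([0.01367048, 0.05855711, 0.03461579]), 'grip_force': 0.0, 'width': 0.08676106386070981}
```

View pics/top0.png

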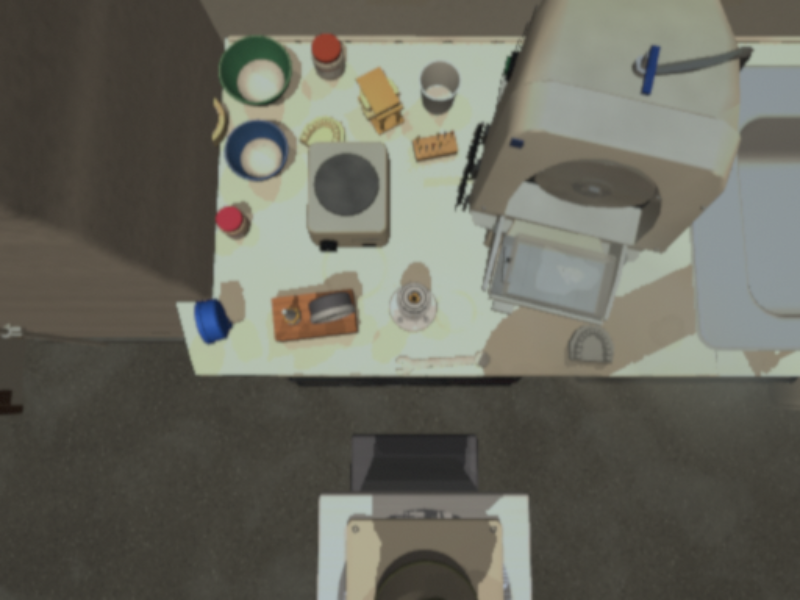

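View pics/side0.png

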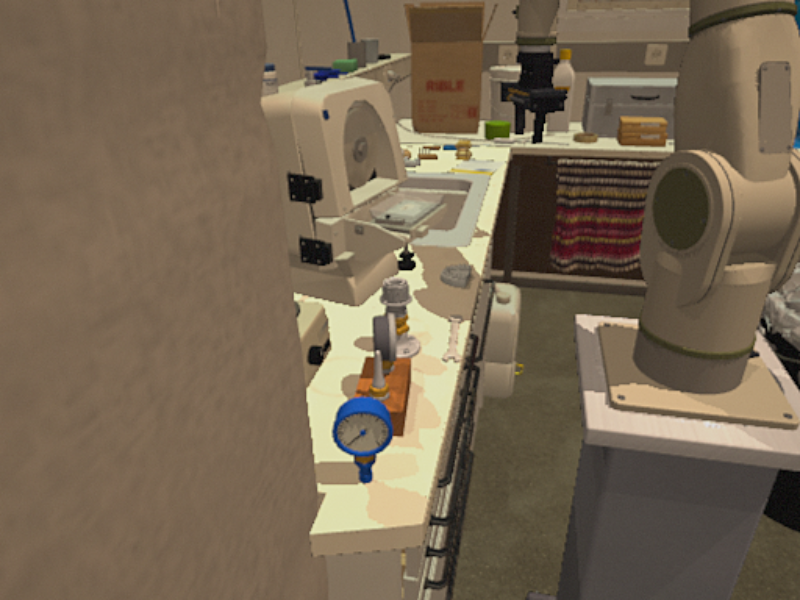

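The top view shows the coupler at about (413,298). The block holds the nozzle at (290,315) and a silver gauge at (332,307). The gauge look-alikes are the silver one in the block and the blue one at (212,320), which stands outside it. The silver one is the target because it sits in a block hole and isn't blue. The grey cast is at (590,345).

```bash
cat > m.py <<'E'
from h import *
import sys
d=np.load("top.npz");P=d["P"];im=d["im"]
s=np.load("side.npz");Q=s["P"]
A=P.reshape(-1,3);B=Q.reshape(-1,3)
A=A[~np.isnan(A[:,0])];B=B[~np.isnan(B[:,0])]
print("coupler px",P[191,264],P[196,262])
print("gauge px",P[196,212],"noz",P[200,186],"table",P[170,265])
def box(C,x0,x1,y0,y1,z0,z1):
    return C[(C[:,0]>x0)&(C[:,0]<x1)&(C[:,1]>y0)&(C[:,1]<y1)&(C[:,2]>z0)&(C[:,2]<z1)]
c=P[191,264]
for n,C in(("top",A),("side",B)):
    for z0,z1 in [(0.004,.02),(.075,.1),(.1,.135)]:
        b=box(C,c[0]-.08,c[0]+.08,c[1]-.05,c[1]+.06,z0,z1)
        if len(b):print(n,"coupler",z0,len(b),b.min(0).round(4),b.max(0).round(4))
    g=P[196,212]
    b=box(C,g[0]-.07,g[0]+.07,g[1]-.06,g[1]+.05,.075,.2)
    print(n,"gauge",len(b),b.min(0).round(4),b.max(0).round(4),b.mean(0).round(4))
    b=box(C,g[0]-.07,g[0]+.07,g[1]-.08,g[1]+.14,.036,.044)
    if len(b):
        print(n,"block",len(b),cv2.minAreaRect((b[:,:2]*1000).astype(np.float32)),b[:,2].mean())
    b=box(C,g[0]-.07,g[0]+.07,g[1]+.045,g[1]+.1,.09,.2)
    if len(b):print(n,"noz",len(b),b.min(0),b.max(0))
# gauge top strip direction
b=box(A,g[0]-.07,g[0]+.07,g[1]-.06,g[1]+.05,.10,.2)
print("gauge rect",cv2.minAreaRect((b[:,:2]*1000).astype(np.float32)))
save("pics/crop1.png",np.hstack([cv2.resize(im[160:230,165:290],(800,448),interpolation=cv2.INTER_CUBIC)]))
E
python3 m.py
```

```text
coupler px [0.43561977 0.01768494 0.10468469] [0.42283398 0.02227195 0.11773482]
gauge px [0.42256741 0.13060896 0.11883282] noz [0.4183947  0.19429495 0.07888025] table [0.50327058 0.01325912 0.00114618]
top coupler 0.004 362 [ 0.3559 -0.031   0.004 ] [0.5153 0.0751 0.0183]
top coupler 0.075 131 [ 0.4106 -0.0073  0.0827] [0.4609 0.0399 0.1   ]
top coupler 0.1 258 [ 0.4151 -0.0019  0.1   ] [0.4538 0.0353 0.1227]
top gauge 398 [0.4016 0.102  0.0752] [0.4449 0.1673 0.125 ] [0.4233 0.1339 0.1127]
top block 890 ((420.117431640625, 168.29769897460938), (66.01702117919922, 124.50680541992188), 6.7349419593811035) 0.040030514806550066
top noz 19 [0.41251748 0.19425885 0.09073674] [0.4201916  0.20294387 0.11133435]
side coupler 0.004 162 [ 0.3556 -0.0129  0.0042] [0.4332 0.0551 0.02  ]
side coupler 0.075 142 [0.4123 0.002  0.0751] [0.4599 0.0447 0.0997]
side coupler 0.1 206 [ 0.4167 -0.0023  0.1003] [0.4564 0.0397 0.1214]
side gauge 387 [0.4023 0.1209 0.0757] [0.4413 0.17   0.1244] [0.4191 0.156  0.1063]
side block 639 ((420.80633544921875, 170.44793701171875), (65.94615173339844, 124.61773681640625), 6.897902011871338) 0.04073706348769893
side noz 41 [0.41324949 0.19747566 0.09085246] [0.42191254 0.20635079 0.10891886]
gauge rect ((424.4794616699219, 135.80520629882812), (30.249494552612305, 61.3753547668457), 16.546682357788086)
```

View pics/crop1.png

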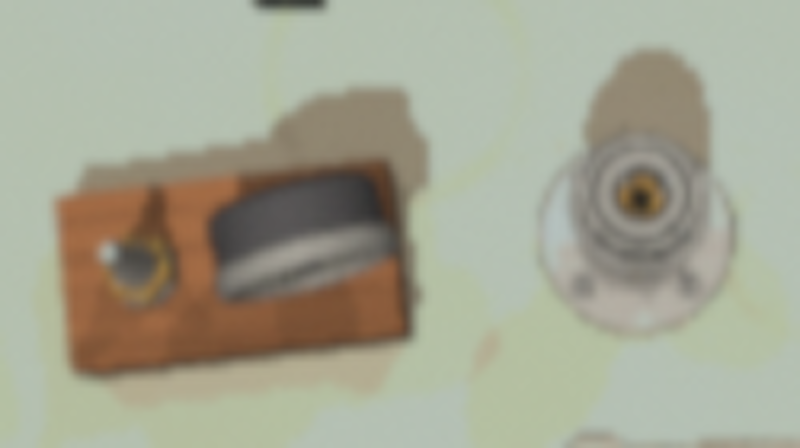

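The crop shows the silver gauge in the block's right hole, with its bright bezel towards the robot, and the nozzle in the left hole. The block and case sizes match the description. Next I'll check the obstacles and work out the approach.

```bash
cat >> h.py <<'E'
def plan(targets,s=None):
    """targets: (x,y,z,yaw_deg of tool x) -> offsets in current tool frame [az deg->rad, mm]"""
    s=s or r.read_state(); T=R.from_quat(s["eef_rot"])
    for x,y,z,yaw in targets:
        G=R.from_euler('z',yaw,degrees=True)*R.from_euler('x',180,degrees=True)
        print((x,y,z,yaw),(T.inv()*G).as_rotvec().round(3),(T.inv().apply(np.array([x,y,z])-s["ee_pos"])*1000).round(1))
E
python3 - <<'E'
from h import *
A=np.vstack([np.load(n+".npz")["P"].reshape(-1,3) for n in("top","side")]);A=A[~np.isnan(A[:,0])]
print("rows x 0.30..0.66, cols y -0.6..0.3, max z cm")
for x in np.arange(.3,.66,.05):
    print(round(x,2),[ (lambda b:int(100*b.max()) if len(b) else -1)(A[(abs(A[:,0]-x-.025)<.025)&(abs(A[:,1]-y-.025)<.025),2]) for y in np.arange(-.6,.35,.05)])
# foot circle fit
P=np.load("top.npz")["P"].reshape(-1,3)
b=P[(P[:,2]>.003)&(P[:,2]<.02)&(np.hypot(P[:,0]-.43,P[:,1]-.017)<.045)]
print(cv2.minEnclosingCircle((b[:,:2]*1000).astype(np.float32)),np.median(b[:,2]))
m=P[(P[:,2]>.112)&(np.hypot(P[:,0]-.435,P[:,1]-.017)<.03)]
print(cv2.minEnclosingCircle((m[:,:2]*1000).astype(np.float32)),np.percentile(m[:,2],[10,50,90]))
plan([(.3,-.45,.33,34),(.38,-.2,.36,62),(.37,.0,.33,90)])
E
```

```text
rows x 0.30..0.66, cols y -0.6..0.3, max z cm
0.3 [49, 43, 0, 0, 0, 0, 0, 0, 0, 0, 0, 0, 0, 0, 0, 0, 0, 0, 0]
0.35 [0, 0, 0, 0, 0, 0, 2, 18, 15, 0, 1, 0, 1, 0, 4, 4, 4, 11, 11]
0.4 [0, 0, 0, 0, 0, 0, 16, 18, 18, 18, 18, 11, 12, 1, 12, 12, 10, 11, 20]
0.45 [-1, 0, 0, 0, 0, 20, 28, 19, 18, 18, 18, 9, 12, 0, 4, 4, 0, 0, 50]
0.5 [-1, 0, 0, 0, 0, 36, 37, 37, 37, 35, 28, 0, 0, 9, 9, 9, 0, 5, 50]
0.55 [-1, 0, 0, 0, -1, 36, 38, 40, 40, 38, 37, 25, 0, 10, 10, 10, 0, 5, 51]
0.6 [-1, 0, 0, -1, -1, 36, 37, 40, 40, 38, 37, 25, 0, 10, 10, 10, 6, 6, 51]
0.65 [-1, 0, -1, -1, 32, 36, 36, 36, 37, 37, 35, 4, 4, 9, 10, 9, 6, 6, 45]
((431.552490234375, 16.27045440673828), 42.500335693359375) 0.007933572200266026
((435.3041687011719, 16.792612075805664), 19.96483039855957) [0.11587804 0.11842345 0.12048231]
(0.3, -0.45, 0.33, 34) [-0.001 -0.    -0.164] [  85.2  -90.7 -108.1]
(0.38, -0.2, 0.36, 62) [-0.001 -0.    -0.652] [ 262.1 -284.7 -137.8]
(0.37, 0.0, 0.33, 90) [-1.000e-03 -1.000e-03 -1.141e+00] [ 336.3 -470.6 -107.6]
```

```bash
python3 - <<'E'
from h import *
plan([(.26,-.45,.30,30),(.28,-.34,.36,40),(.32,-.26,.36,50),(.36,-.17,.36,64),(.38,-.08,.35,78),(.385,.015,.30,90)])
E
```

```text
(0.26, -0.45, 0.3, 30) [-0.001 -0.    -0.094] [  48.8 -107.3  -78. ]
(0.28, -0.34, 0.36, 40) [-0.001 -0.    -0.268] [ 112.9 -199.1 -137.9]
(0.32, -0.26, 0.36, 50) [-0.001 -0.    -0.443] [ 182.5 -255.1 -137.8]
(0.36, -0.17, 0.36, 64) [-0.001 -0.    -0.687] [ 256.4 -320.3 -137.8]
(0.38, -0.08, 0.35, 78) [-0.001 -0.001 -0.932] [ 312.1 -393.7 -127.7]
(0.385, 0.015, 0.3, 90) [-1.000e-03 -1.000e-03 -1.141e+00] [ 356.2 -478.   -77.6]
```

Request:
apply_moves(steps=[[0, 0, -0.05, 25, -54, -40, 1], [0, 0, -0.09, 49, -80, -78, 1], [0, 0, -0.14, 60, -107, -100, 1], [0, 0, -0.2, 86, -140, -125, 1], [0, 0, -0.27, 113, -172, -138, 1], [0, 0, -0.33, 130, -200, -138, 1], [0, 0, -0.44, 155, -228, -138, 1], [0, 0, -0.5, 182, -255, -138, 1], [0, 0, -0.6, 220, -288, -138, 1], [0, 0, -0.69, 256, -320, -138, 1], [0, 0, -0.8, 284, -357, -133, 1], [0, 0, -0.93, 312, -394, -128, 1], [0, 0, -1.03, 334, -430, -110, 1], [0, 0, -1.1, 350, -460, -90, 1], [0, 0, -1.141, 356, -478, -78, 1], [0, 0, -1.141, 356, -478, -78, 1], [0, 0, -1.141, 356, -478, -78, 1], [0, 0, -1.141, 356, -478, -78, 1], [0, 0, -1.141, 356, -478, -78, 1]])

```text
time: 1.68
ee_pos: [0.3849, 0.0139, 0.3007]
eef_rot: [0.707, 0.707, -0.0, 0.0]
ft_force: [-0.8, -0.3, 0.7]
width: 0.0871
grip_force: 0.0
```

```bash
cat > w.py <<'E'
from h import *
import sys
n=sys.argv[1]
c=r.camera("wrist");P=cloud(c);np.savez(n+".npz",P=P,im=c["pixels"])
save(f"pics/{n}.png",c["pixels"])
s=r.read_state();print({k:np.round(s[k],4) for k in("time","ee_pos","eef_rot","ft_force","joint_positions")},np.round(c["position"],3))
p=P.reshape(-1,3);p=p[~np.isnan(p[:,0])]
m=p[(np.hypot(p[:,0]-.435,p[:,1]-.017)<.045)]
h,e=np.histogram(m[:,2],np.arange(0,.2,.002))
print([(round(e[i],3),h[i]) for i in np.nonzero(h>15)[0]])
for lo,hi in((.004,.02),(.078,.097),(.1,.112),(.112,.13)):
    b=m[(m[:,2]>lo)&(m[:,2]<hi)]
    if len(b)>5:print(lo,len(b),cv2.minEnclosingCircle((b[:,:2]*1000).astype(np.float32)),b.min(0).round(4),b.max(0).round(4),np.median(b,0).round(4))
E
python3 w.py w1
```

```text
{'time': np.float64(1.7333), 'ee_pos': array([0.385 , 0.0136, 0.3008]), 'eef_rot': array([7.077e-01, 7.065e-01, 1.000e-04, 2.000e-04]), 'ft_force': array([-0.0709, -0.0018, -0.6739]), 'joint_positions': array([ 0.6424, -0.2525, -0.6459,  1.8637, -0.1515,  1.4817,  0.0238])} [0.385 0.085 0.462]
[(np.float64(0.0), np.int64(318)), (np.float64(0.004), np.int64(71)), (np.float64(0.006), np.int64(526)), (np.float64(0.008), np.int64(296)), (np.float64(0.01), np.int64(110)), (np.float64(0.012), np.int64(49)), (np.float64(0.014), np.int64(32)), (np.float64(0.088), np.int64(51)), (np.float64(0.09), np.int64(304)), (np.float64(0.092), np.int64(34)), (np.float64(0.096), np.int64(22)), (np.float64(0.098), np.int64(17)), (np.float64(0.1), np.int64(26)), (np.float64(0.102), np.int64(84)), (np.float64(0.104), np.int64(99)), (np.float64(0.106), np.int64(48)), (np.float64(0.108), np.int64(58)), (np.float64(0.11), np.int64(45)), (np.float64(0.112), np.int64(43)), (np.float64(0.114), np.int64(92)), (np.float64(0.116), np.int64(342)), (np.float64(0.118), np.int64(302)), (np.float64(0.12), np.int64(18))]
0.004 1106 ((435.890869140625, 15.784972190856934), 37.705963134765625) [ 0.3992 -0.0188  0.0042] [0.4729 0.0527 0.0197] [0.4216 0.033  0.0079]
0.078 407 ((435.98248291015625, 15.483758926391602), 25.425762176513672) [ 0.4113 -0.0092  0.0846] [0.4611 0.0402 0.0969] [0.4244 0.0289 0.091 ]
0.1 360 ((435.8973693847656, 16.298561096191406), 20.48634147644043) [ 0.4157 -0.0014  0.1001] [0.4538 0.036  0.112 ] [0.4353 0.017  0.1049]
0.112 797 ((436.2041015625, 15.370515823364258), 20.000638961791992) [ 0.4163 -0.0035  0.112 ] [0.456  0.035  0.1214] [0.437  0.0148 0.1175]
```

View pics/w1.png

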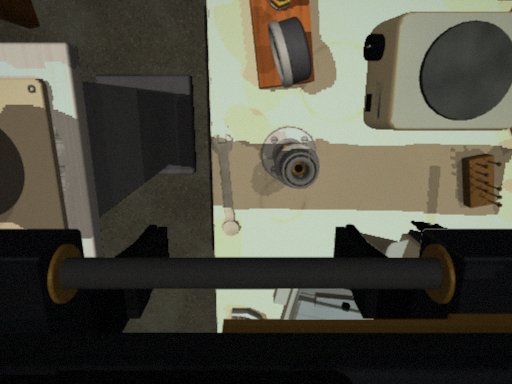

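The wrist view puts the coupler at about (298,167). The fitted axis is (0.436, 0.0157), with the flange top at about z=0.091 and the mouth at about 0.119. The circle radii match the given sizes. Next I'll straddle the barrel.

Request:
apply_moves(steps=[[0, 0, 0, 1, 26, 30, 1], [0, 0, 0, 2, 51, 60, 1], [0, 0, 0, 2, 51, 95, 1], [0, 0, 0, 2, 51, 130, 1], [0, 0, 0, 2, 51, 160, 1], [0, 0, 0, 2, 51, 180, 1], [0, 0, 0, 2, 51, 192, 1], [0, 0, 0, 2, 51, 200, 1], [0, 0, 0, 2, 51, 204, 1], [0, 0, 0, 2, 51, 205, 1], [0, 0, 0, 2, 51, 205, 1]], force=8)

```text
time: 2.65
ee_pos: [0.4364, 0.0164, 0.0961]
eef_rot: [0.707, 0.707, 0.0, 0.0]
ft_force: [-0.2, -0.0, 0.6]
width: 0.0868
grip_force: 0.0
```

Request:
apply_moves(steps=[[0, 0, 0, 0, 0, 1, 0.2], [0, 0, 0, 0, 0, 2, 0], [0, 0, 0, 0, 0, 3, -0.1], [0, 0, 0, 0, 0, 3, -0.2], [0, 0, 0, 0, 0, 3, -0.2], [0, 0, 0, 0, 0, 3, -0.2], [0, 0, 0, 0, 0, 3, -0.2], [0, 0, 0, 0, 0, 3, -0.2]], force=8)

```text
time: 3.32
ee_pos: [0.4359, 0.0167, 0.0926]
eef_rot: [0.707, 0.707, -0.0, 0.0]
ft_force: [-0.5, -0.1, -0.2]
width: 0.0419
grip_force: 0.0
```

Request:
apply_moves(steps=[[0, 0, 0, 0, 0, 0, -0.2], [0, 0, 0, 0, 0, 0, -0.2], [0, 0, 0, 0, 0, 1, -0.2], [0, 0, 0, 0, 0, 2, -0.2], [0, 0, 0, 0, 0, 3, -0.2], [0, 0, 0, 0, 0, 4, -0.2], [0, 0, 0, 0, 0, 5, -0.2], [0, 0, 0, 0, 0, 6, -0.2], [0, 0, 0, 0, 0, 6, -0.2]])

```text
time: 4.07
ee_pos: [0.4362, 0.0167, 0.0866]
eef_rot: [0.707, 0.707, 0.0, 0.0]
ft_force: [0.7, -0.1, 3.6]
width: 0.039
grip_force: 8.0
```

Request:
apply_moves(steps=[[0, 0, 0, 0, 0, 1, -0.2], [0, 0, 0, 0, 0, 2, -0.2], [0, 0, 0, 0, 0, 2, -0.2], [0, 0, 0, 0, 0, 2, -0.2]])

```text
time: 4.4
ee_pos: [0.4362, 0.0167, 0.0848]
eef_rot: [0.707, 0.707, 0.0, 0.0]
ft_force: [1.1, 0.4, 6.1]
width: 0.0388
grip_force: 8.0
```

Request:
apply_moves(steps=[[0, 0, 0, 0, 0, 1, -0.2], [0, 0, 0, 0, 0, 1, -0.2], [0, 0, 0, 0, 0, 2, -0.2], [0, 0, 0, 0, 0, 2, -0.2], [0, 0, 0, 0, 0, 2, -0.2]])

```text
time: 4.82
ee_pos: [0.4363, 0.0167, 0.0829]
eef_rot: [0.707, 0.707, 0.0, 0.0]
ft_force: [-0.7, -0.7, 7.4]
width: 0.0385
grip_force: 8.0
```

Request:
apply_moves(steps=[[0, 0, 0, 0, 0, 1, -0.2], [0, 0, 0, 0, 0, 1, -0.2], [0, 0, 0, 0, 0, 2, -0.2], [0, 0, 0, 0, 0, 2, -0.2], [0, 0, 0, 0, 0, 2, -0.2]])

```text
time: 5.23
ee_pos: [0.4364, 0.0167, 0.0825]
eef_rot: [0.707, 0.707, -0.0, 0.001]
ft_force: [-12.8, -1.0, 35.4]
width: 0.0387
grip_force: 24.1
```

The sleeve has reached its back stop. Now I'll ease off, release and lift.

Request:
apply_moves(steps=[[0, 0, 0, 0, 0, -2, -0.2], [0, 0, 0, 0, 0, -2, 0.3], [0, 0, 0, 0, 0, -2, 1], [0, 0, 0, 0, 0, -2, 1], [0, 0, 0, 0, 0, -2, 1], [0, 0, 0, 0, 0, -2, 1], [0, 0, 0, 0, 0, -30, 1], [0, 0, 0, 0, 0, -70, 1], [0, 0, 0, 0, -20, -110, 1], [0, 0, 0, 0, -50, -150, 1], [0, 0, 0, 0, -50, -190, 1], [0, 0, 0, 0, -50, -217, 1], [0, 0, 0, 0, -50, -217, 1], [0, 0, 0, 0, -50, -217, 1]])

```text
time: 6.4
ee_pos: [0.3863, 0.0167, 0.2987]
eef_rot: [0.707, 0.707, 0.001, 0.001]
ft_force: [-1.3, 0.5, -1.4]
width: 0.0872
grip_force: 0.0
```

```bash
python3 w.py w2; python3 - <<'E'
from h import *
P=np.load("w2.npz")["P"].reshape(-1,3)
b=P[(P[:,2]>.1)&(P[:,2]<.14)&(P[:,1]>.08)&(P[:,1]<.18)&(P[:,0]>.38)&(P[:,0]<.47)]
print(cv2.minAreaRect((b[:,:2]*1000).astype(np.float32)),b[:,2].max(),b.min(0),b.max(0))
b=P[(P[:,2]>.116)&(P[:,2]<.14)&(P[:,1]>.08)&(P[:,1]<.18)&(P[:,0]>.38)&(P[:,0]<.47)]
print(cv2.minAreaRect((b[:,:2]*1000).astype(np.float32)))
b=P[(P[:,2]>.037)&(P[:,2]<.043)&(P[:,1]>.08)&(P[:,1]<.25)&(P[:,0]>.36)&(P[:,0]<.48)]
print(cv2.minAreaRect((b[:,:2]*1000).astype(np.float32)))
im=np.load("w2.npz")["im"]; save("pics/w2c.png",cv2.resize(im[0:200,200:340],(560,600)*1 if 0 else (420,600),interpolation=cv2.INTER_CUBIC))
E
```

```text
{'time': np.float64(6.45), 'ee_pos': array([0.3857, 0.0166, 0.2972]), 'eef_rot': array([ 7.072e-01,  7.070e-01, -2.000e-04,  1.000e-04]), 'ft_force': array([-0.4298, -0.3579, -1.3077]), 'joint_positions': array([ 0.6714, -0.2534, -0.6768,  1.8674, -0.158 ,  1.4747,  0.0256])} [0.386 0.088 0.46 ]
[(np.float64(0.0), np.int64(311)), (np.float64(0.002), np.int64(17)), (np.float64(0.004), np.int64(75)), (np.float64(0.006), np.int64(516)), (np.float64(0.008), np.int64(307)), (np.float64(0.01), np.int64(117)), (np.float64(0.012), np.int64(47)), (np.float64(0.014), np.int64(23)), (np.float64(0.016), np.int64(16)), (np.float64(0.084), np.int64(212)), (np.float64(0.086), np.int64(157)), (np.float64(0.094), np.int64(21)), (np.float64(0.096), np.int64(16)), (np.float64(0.098), np.int64(23)), (np.float64(0.1), np.int64(30)), (np.float64(0.102), np.int64(28)), (np.float64(0.104), np.int64(40)), (np.float64(0.106), np.int64(35)), (np.float64(0.108), np.int64(95)), (np.float64(0.11), np.int64(318)), (np.float64(0.112), np.int64(131)), (np.float64(0.114), np.int64(21)), (np.float64(0.116), np.int64(9
[... 346 characters left out ...]
3 0.0291 0.086 ]
0.1 546 ((436.04412841796875, 15.822003364562988), 20.46112632751465) [ 0.4156 -0.0039  0.1   ] [0.4558 0.0362 0.112 ] [0.4346 0.018  0.1103]
0.112 548 ((436.25994873046875, 15.633610725402832), 19.57929039001465) [ 0.417  -0.0037  0.112 ] [0.4552 0.0352 0.1208] [0.4368 0.0149 0.1182]
((425.1198425292969, 134.57997131347656), (29.970767974853516, 61.788490295410156), 16.639379501342773) 0.12446804859167077 [0.40295091 0.1014522  0.10011041] [0.44581535 0.16567845 0.12446805]
((424.97064208984375, 134.88963317871094), (29.826797485351562, 42.024658203125), 16.529083251953125)
((422.29803466796875, 153.96929931640625), (66.27267456054688, 97.35016632080078), 6.822793006896973)
```

View pics/w2c.png

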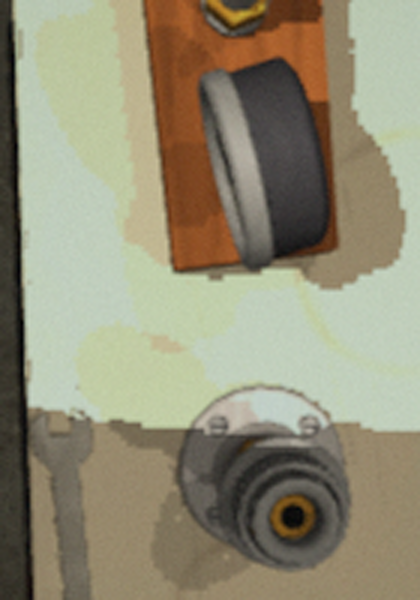

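The sleeve has latched, with the flange at z≈0.086 (draw about 6 mm). The crop shows the silver gauge at about (265,160), bezel facing the front edge and turned 16.6°. Next I'll grasp it.

```bash
python3 - <<'E'
from h import *
plan([(.425,.135,.20,106.6),(.425,.135,.071,106.6)])
E
```

```text
(0.425, 0.135, 0.2, 106.6) [-0.    0.   -0.29] [118.4  39.3  97.1]
(0.425, 0.135, 0.071, 106.6) [-0.    0.   -0.29] [118.5  39.3 226.1]
```

Request:
apply_moves(steps=[[0, 0, -0.1, 30, 10, 0, 1], [0, 0, -0.2, 65, 22, 10, 1], [0, 0, -0.29, 100, 34, 30, 1], [0, 0, -0.29, 118, 39, 60, 1], [0, 0, -0.29, 118, 39, 95, 1], [0, 0, -0.29, 118, 39, 130, 1], [0, 0, -0.29, 118, 39, 165, 1], [0, 0, -0.29, 118, 39, 195, 1], [0, 0, -0.29, 118, 39, 215, 1], [0, 0, -0.29, 118, 39, 225, 1], [0, 0, -0.29, 118, 39, 226, 1], [0, 0, -0.29, 118, 39, 226, 0.3], [0, 0, -0.29, 118, 39, 226, -0.1], [0, 0, -0.29, 118, 39, 226, -0.3], [0, 0, -0.29, 118, 39, 226, -0.4], [0, 0, -0.29, 118, 39, 226, -0.5], [0, 0, -0.29, 118, 39, 226, -0.6], [0, 0, -0.29, 118, 39, 226, -0.6], [0, 0, -0.29, 118, 39, 226, -0.6]], force=20)

```text
time: 8.03
ee_pos: [0.425, 0.1347, 0.0717]
eef_rot: [0.598, 0.802, 0.0, 0.0]
ft_force: [-0.1, -0.5, -0.2]
width: 0.0415
grip_force: 0.0
```

Request:
apply_moves(steps=[[0, 0, 0, 0, 0, 0, -0.6], [0, 0, 0, 0, 0, 0, -0.6], [0, 0, 0, 0, 0, 0, -0.6], [0, 0, 0, 0, 0, 0, -0.6], [0, 0, 0, 0, 0, 0, -0.6]])

```text
time: 8.45
ee_pos: [0.425, 0.1347, 0.0716]
eef_rot: [0.598, 0.802, 0.0, 0.0]
ft_force: [0.5, -0.0, 0.7]
width: 0.0298
grip_force: 20.0
```

Request:
apply_moves(steps=[[0, 0, 0, 0, 0, -5, -0.8], [0, 0, 0, 0, 0, -12, -0.8], [0, 0, 0, 0, 0, -25, -0.8], [0, 0, 0, 0, 0, -45, -0.8], [0, 0, 0, 0, 0, -75, -0.8], [0, 0, 0, 0, 0, -105, -0.8], [0, 0, 0, 0, 0, -135, -0.8], [0, 0, 0, 0, 0, -150, -0.8], [0, 0, 0, 0, 0, -150, -0.8], [0, 0, 0, 0, 0, -150, -0.8]], force=30)

```text
time: 9.28
ee_pos: [0.425, 0.1347, 0.2218]
eef_rot: [0.598, 0.802, 0.0, 0.001]
ft_force: [0.2, 0.3, -2.9]
width: 0.0295
grip_force: 30.0
```

```bash
python3 - <<'E'
from h import *
plan([(.436,.016,.225,90)])
E
```

```text
(0.436, 0.016, 0.225, 90) [0.001 0.001 0.29 ] [-116.9  -23.4   -3.1]
```

Request:
apply_moves(steps=[[0, 0, 0.06, -22, -5, 0, -0.8], [0, 0, 0.12, -50, -10, 0, -0.8], [0, 0, 0.18, -75, -15, 0, -0.8], [0, 0, 0.24, -100, -20, 0, -0.8], [0, 0, 0.29, -117, -23, 0, -0.8], [0, 0, 0.29, -117, -23, 0, -0.8], [0, 0, 0.29, -117, -23, 0, -0.8], [0, 0, 0.29, -117, -23, 0, -0.8]])

```text
time: 9.95
ee_pos: [0.436, 0.017, 0.2209]
eef_rot: [0.707, 0.708, -0.0, -0.001]
ft_force: [-0.1, -0.3, -3.6]
width: 0.0298
grip_force: 30.0
```

```bash
python3 - <<'E'
from h import *
s=r.read_state();print(s["ee_pos"],s["eef_rot"],s["ft_force"])
ims=[]
for n in("side","wrist"):
    c=r.camera(n);P=cloud(c);np.savez(n+"3.npz",P=P,im=c["pixels"]);ims.append(c["pixels"])
    p=P.reshape(-1,3);p=p[~np.isnan(p[:,0])]
    m=p[np.hypot(p[:,0]-.436,p[:,1]-.016)<.045]
    for a,b in((.1,.112),(.112,.125),(.155,.163),(.163,.172),(.172,.183),(.184,.19),(.20,.23),(.23,.27)):
        q=m[(m[:,2]>a)&(m[:,2]<b)]
        if len(q)>5: print(n,a,b,len(q),q.min(0).round(4),q.max(0).round(4))
im=ims[0][160:250,215:305]
save("pics/side3.png",np.hstack([cv2.resize(im,(560,560),interpolation=cv2.INTER_CUBIC)]))
E
```

```text
[0.43595319 0.01696294 0.22087654] [ 7.06538889e-01  7.07673929e-01 -1.77610389e-04 -6.14123362e-04] [-0.10796747 -0.31414975 -3.59646209]
side 0.1 0.112 94 [0.417  0.0064 0.1001] [0.4569 0.0391 0.1119]
side 0.112 0.125 101 [0.4176 0.0043 0.1121] [0.4548 0.0378 0.1213]
side 0.163 0.172 25 [0.4289 0.0171 0.1633] [0.4426 0.0288 0.1719]
side 0.172 0.183 29 [0.429  0.0172 0.1721] [0.4432 0.0283 0.183 ]
side 0.184 0.19 12 [0.4286 0.0193 0.1847] [0.4414 0.0269 0.1878]
side 0.2 0.23 156 [0.4122 0.0055 0.2002] [0.4604 0.0501 0.2298]
side 0.23 0.27 480 [0.4068 0.0059 0.23  ] [0.466  0.0535 0.27  ]
wrist 0.1 0.112 541 [0.4166 0.0131 0.1001] [0.4565 0.0361 0.112 ]
wrist 0.112 0.125 371 [0.4182 0.0151 0.112 ] [0.4558 0.0353 0.1209]
wrist 0.2 0.23 146 [0.4125 0.0255 0.2208] [0.4602 0.0468 0.2299]
wrist 0.23 0.27 7612 [0.4095 0.001  0.23  ] [0.4636 0.0505 0.27  ]
```

View pics/side3.png

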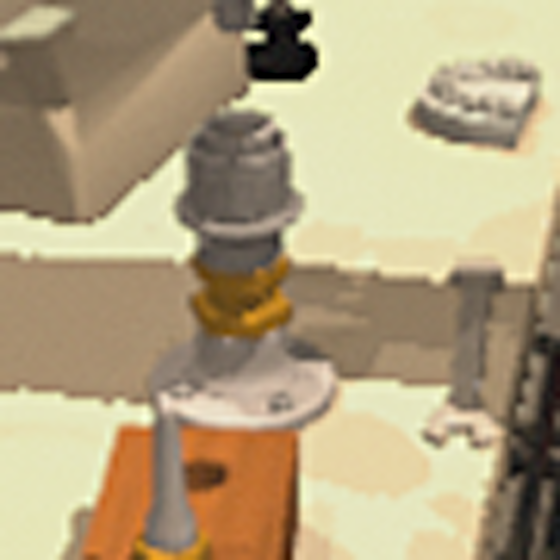

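The side crop shows the coupler with its sleeve back and its mouth clear, and the nozzle still in the block. The plug itself is just above this crop. I'll fit the axes of the plug and coupler from the same camera.

```bash
python3 - <<'E'
from h import *
from scipy.optimize import least_squares as ls
p=np.load("side3.npz")["P"].reshape(-1,3);p=p[~np.isnan(p[:,0])]
m=p[np.hypot(p[:,0]-.436,p[:,1]-.016)<.045]
for a,b,rad in((.092,.109,.02),(.113,.118,.016),(.160,.170,.008),(.175,.187,.008),(.160,.187,.008)):
    q=m[(m[:,2]>a)&(m[:,2]<b)]
    s=ls(lambda t:np.hypot(q[:,0]-t[0],q[:,1]-t[1])-rad,[.436,.016],loss="soft_l1",f_scale=.001)
    print(a,len(q),s.x.round(4),np.sqrt(np.mean(s.fun**2)).round(4))
q=m[(m[:,2]>.15)&(m[:,2]<.2)]; print(q[:,2].min())
w=np.load("wrist3.npz")["P"].reshape(-1,3);w=w[~np.isnan(w[:,0])]
w=w[(np.hypot(w[:,0]-.436,w[:,1]-.016)<.045)&(w[:,2]>.2)]
# case: points above z .23, excluding fingers by |x|<15mm
c=w[(abs(w[:,0]-.436)<.0155)&(w[:,2]<.276)]
print("case",c.min(0),c.max(0))
s=ls(lambda t:np.hypot(c[:,1]-t[0],c[:,2]-t[1])-.033,[.016,.24],loss="soft_l1",f_scale=.001);print(s.x.round(4))
E
```

```text
0.092 118 [0.437 0.017] 0.0012
0.113 50 [0.4388 0.0189] 0.0042
0.16 22 [0.4368 0.0181] 0.0009
0.175 27 [0.4372 0.0175] 0.0012
0.16 67 [0.437  0.0178] 0.0013
0.16250166746356487
case [0.42050533 0.00100986 0.2296825 ] [0.45148664 0.05048473 0.27329664]
[0.0163 0.2372]
```

Both cameras put the plug about 0.7 mm too far in +y. I'll correct that and lower it towards the mouth, watching the force.

Request:
apply_moves(steps=[[0, 0, 0, -0.7, 0, 10, -0.8], [0, 0, 0, -0.7, 0, 22, -0.8], [0, 0, 0, -0.7, 0, 32, -0.8], [0, 0, 0, -0.7, 0, 38, -0.8], [0, 0, 0, -0.7, 0, 40, -0.8], [0, 0, 0, -0.7, 0, 42, -0.8], [0, 0, 0, -0.7, 0, 44, -0.8], [0, 0, 0, -0.7, 0, 46, -0.8], [0, 0, 0, -0.7, 0, 46, -0.8]])

```text
time: 10.8
ee_pos: [0.4364, 0.0153, 0.1755]
eef_rot: [0.707, 0.707, 0.0, 0.0]
ft_force: [-1.0, 0.2, -2.8]
width: 0.0295
grip_force: 30.0
```

Request:
apply_moves(steps=[[0, 0, 0, 0, 0, 1.5, -0.8], [0, 0, 0, 0, 0, 3, -0.8], [0, 0, 0, 0, 0, 4.5, -0.8], [0, 0, 0, 0, 0, 6, -0.8], [0, 0, 0, 0, 0, 7, -0.8], [0, 0, 0, 0, 0, 8, -0.8], [0, 0, 0, 0, 0, 8, -0.8]])

```text
time: 11.38
ee_pos: [0.4365, 0.0153, 0.1675]
eef_rot: [0.707, 0.707, 0.0, 0.0]
ft_force: [0.1, 0.3, 0.3]
width: 0.0298
grip_force: 30.0
```

Request:
apply_moves(steps=[[0, 0, 0, 0, 0, 1, -0.8], [0, 0, 0, 0, 0, 2, -0.8], [0, 0, 0, 0, 0, 3, -0.8], [0, 0, 0, 0, 0, 4, -0.8], [0, 0, 0, 0, 0, 5, -0.8], [0, 0, 0, 0, 0, 6, -0.8], [0, 0, 0, 0, 0, 7, -0.8], [0, 0, 0, 0, 0, 8, -0.8], [0, 0, 0, 0, 0, 8, -0.8]])

```text
time: 12.13
ee_pos: [0.4364, 0.0154, 0.1594]
eef_rot: [0.707, 0.707, 0.0, 0.0]
ft_force: [0.3, 0.0, 1.6]
width: 0.0301
grip_force: 30.0
```

Request:
apply_moves(steps=[[0, 0, 0, 0, 0, 1, -0.8], [0, 0, 0, 0, 0, 2, -0.8], [0, 0, 0, 0, 0, 3, -0.8], [0, 0, 0, 0, 0, 4, -0.8], [0, 0, 0, 0, 0, 5, -0.8], [0, 0, 0, 0, 0, 6, -0.8], [0, 0, 0, 0, 0, 6, -0.8]])

```text
time: 12.72
ee_pos: [0.4363, 0.0154, 0.1532]
eef_rot: [0.707, 0.707, 0.0, -0.0]
ft_force: [1.6, 0.7, -1.0]
width: 0.0296
grip_force: 30.0
```

```bash
cat > chk.py <<'E'
from h import *
s=r.read_state();print(s["ee_pos"].round(4),s["ft_force"].round(1),s["time"])
for n in("side","wrist"):
    c=r.camera(n);p=cloud(c).reshape(-1,3);p=p[~np.isnan(p[:,0])]
    d=np.hypot(p[:,0]-.436,p[:,1]-.0165)
    m=p[(d>.0215)&(d<.0245)&(p[:,2]>.07)&(p[:,2]<.112)]
    print(n,"flange z",len(m),np.percentile(m[:,2],[5,50,75,95]).round(4) if len(m) else 0)
    m=p[(d<.0205)&(p[:,2]>.1)&(p[:,2]<.14)]
    h,e=np.histogram(m[:,2],np.arange(.1,.14,.002));print(dict(zip(e.round(3).tolist(),h.tolist())))
    if n=="side": save("pics/chk%d.png"%int(s["time"]*10),cv2.resize(c["pixels"][150:240,215:305],(600,600),interpolation=cv2.INTER_CUBIC))
E
python3 chk.py
```

```text
[0.4363 0.0154 0.1532] [ 1.6  0.7 -1. ] 12.7167
side flange z 57 [0.0891 0.0924 0.1019 0.1083]
{0.1: 9, 0.102: 9, 0.104: 7, 0.106: 5, 0.108: 11, 0.11: 8, 0.112: 12, 0.114: 7, 0.116: 29, 0.118: 21, 0.12: 8, 0.122: 7, 0.124: 6, 0.126: 13, 0.128: 8, 0.13: 11, 0.132: 8, 0.134: 7, 0.136: 11, 0.138: 10}
wrist flange z 373 [0.089  0.0908 0.0913 0.092 ]
{0.1: 28, 0.102: 32, 0.104: 30, 0.106: 25, 0.108: 48, 0.11: 24, 0.112: 24, 0.114: 34, 0.116: 73, 0.118: 2, 0.12: 0, 0.122: 0, 0.124: 0, 0.126: 0, 0.128: 0, 0.13: 0, 0.132: 0, 0.134: 0, 0.136: 0, 0.138: 0}
```

The flange is back at z=0.091, so the sleeve has sprung forward. I'll give one gentle nudge, then release and retreat straight up.

Request:
apply_moves(steps=[[0, 0, 0, 0, 0, 0.5, -0.8], [0, 0, 0, 0, 0, 1, -0.8], [0, 0, 0, 0, 0, 1, -0.8]])

```text
time: 13.07
ee_pos: [0.4363, 0.0154, 0.1525]
eef_rot: [0.707, 0.707, -0.0, -0.0]
ft_force: [0.8, 1.4, 0.9]
width: 0.0295
grip_force: 30.0
```

Request:
apply_moves(steps=[[0, 0, 0, 0, 0, 0, -0.8], [0, 0, 0, 0, 0, 0, -0.3], [0, 0, 0, 0, 0, 0, 0], [0, 0, 0, 0, 0, 0, 0.5], [0, 0, 0, 0, 0, 0, 1], [0, 0, 0, 0, 0, 0, 1], [0, 0, 0, 0, 0, 0, 1], [0, 0, 0, 0, 0, 0, 1], [0, 0, 0, 0, 0, -20, 1], [0, 0, 0, 0, 0, -50, 1], [0, 0, 0, 0, 0, -80, 1], [0, 0, 0, 0, 0, -110, 1], [0, 0, 0, 0, -30, -140, 1], [0, 0, 0, 0, -50, -150, 1], [0, 0, 0, 0, -50, -150, 1], [0, 0, 0, 0, -50, -150, 1]], force=10)

```text
time: 14.4
ee_pos: [0.3863, 0.0151, 0.3032]
eef_rot: [0.707, 0.707, 0.0, 0.002]
ft_force: [-0.3, -0.0, -0.5]
width: 0.0874
grip_force: 0.0
```

```bash
python3 chk.py; ls pics; python3 - <<'E'
from h import *
P=cloud(r.camera("wrist")).reshape(-1,3)
b=P[(P[:,2]>.15)&(P[:,2]<.23)&(np.hypot(P[:,0]-.436,P[:,1]-.016)<.05)]
print(cv2.minAreaRect((b[:,:2]*1000).astype(np.float32)),np.percentile(b[:,2],99))
E
mv pics/chk14*.png pics/final.png
```

```text
[0.3863 0.0151 0.3032] [-0.3 -0.  -0.5] 14.4
side flange z 52 [0.0892 0.0924 0.1008 0.1098]
{0.1: 11, 0.102: 9, 0.104: 10, 0.106: 6, 0.108: 3, 0.11: 8, 0.112: 6, 0.114: 8, 0.116: 25, 0.118: 27, 0.12: 7, 0.122: 8, 0.124: 7, 0.126: 10, 0.128: 9, 0.13: 9, 0.132: 8, 0.134: 8, 0.136: 8, 0.138: 11}
wrist flange z 165 [0.0894 0.091  0.0915 0.0922]
{0.1: 12, 0.102: 12, 0.104: 13, 0.106: 4, 0.108: 18, 0.11: 11, 0.112: 5, 0.114: 12, 0.116: 71, 0.118: 22, 0.12: 1, 0.122: 0, 0.124: 0, 0.126: 0, 0.128: 0, 0.13: 0, 0.132: 0, 0.134: 0, 0.136: 0, 0.138: 0}
chk127.png
chk144.png
crop1.png
side0.png
side3.png
top0.png
w1.png
w2.png
w2c.png
((435.9910583496094, 16.195085525512695), (63.985260009765625, 30.093280792236328), 89.93485260009766) 0.2039341285052755
```

View pics/final.png

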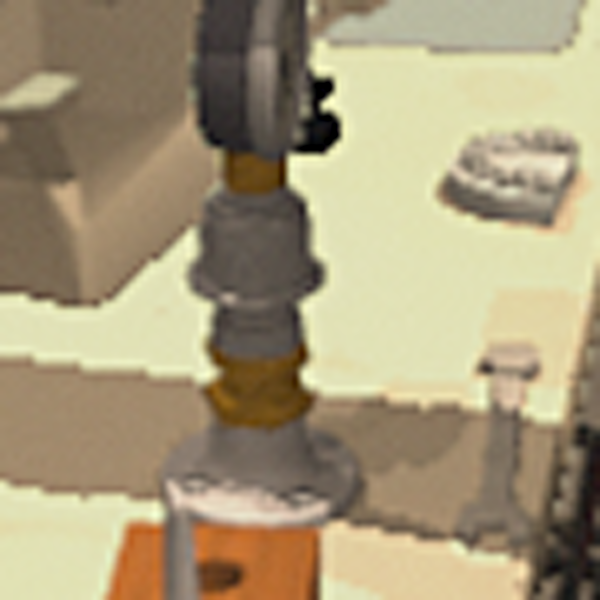

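The gauge stands upright and fully home. Its dial at about (290,70) faces the front edge, its top is at z≈0.204, and the yaw is within 0.1°. The sleeve is forward, and the nozzle and cast are untouched.

```bash
python3 -c "
from bench import r
print(r.close_job())"
```

```text
the job is handed in; nothing more can be done
None
```

The job is handed in: I drew the sleeve back until it latched, then pushed the gauge home until the sleeve sprang forward and locked, with the dial facing the front edge and the gripper clear of everything.

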